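# Pack the long tubes and snap the tube box shut

## Task

Two long capped tubes and one short one lean in the sloped drying rest. Drop both long tubes, foot first and caps up, into the narrow metal tube box, one in each compartment, then swing the box's lid over and press it down until it snaps fully shut. Leave the short tube in the rest, and do not knock over or push away anything else.

Things in the scene. Friction and masses are not known exactly. Their poses are not given: they have to be found in the camera images.
- tube_1: long white plastic tube, 20 mm diameter, 120 mm long in all, whose top 25 mm is a black screw cap, flush with it; about 40 g, can be held by the cap. Starts in one of the rest's three bays (which one varies), cap up, 23 degrees off vertical. Origin: centre of its foot (the plain end); z runs along the tube from foot to cap.
- tube_2: the other long tube, identical to tube_1 in shape, origin and axes, in another bay.
- tube_box: narrow aluminium box, fixed, on a dark base plate (100 x 124 mm). Outside 40 (x) by 76 mm (y), rim 140 mm above the bench, walls 4 mm, open above. A 4 mm partition, 10 mm below the rim, makes two compartments 32 x 32 mm, 132 mm deep (floor 8 mm above the bench; a long tube ends 12 mm below the rim). Origin: centre of the underside; x to the hinge side, away from the robot.
- slot_a (a point): centre of the mouth of the compartment on the box's +y side, at rim height; axes as tube_box.
- slot_b (a point): centre of the mouth of the compartment on the box's -y side, at rim height; axes as tube_box.
- lid (a joint): angle of the box's lid, rad: 0 fully shut and snapped; 1.65 to 2.0 at the start (open, leaning back away from the robot). The stiff hinge holds the lid where it is left. A sprung catch on the box's front stops it at about 0.2; pressing the tab with about 13 N takes it past the catch to 0.
- lid_hinge (a point): middle of the lid's hinge axis, 22 mm behind (+x of) the box's centre and 2 mm above the rim; the axis runs along the box's y. The point's frame turns with the lid; with the lid shut it equals that of tube_box.
- lid_tab (a point): middle of the outer face of the tab on the lid's front edge. Lid: plate 46 mm from hinge to front edge, 78 mm wide, 6 mm thick; the tab, 34 mm wide, reaches 66 mm from the hinge; a tongue hangs 14 mm down from it. With the lid shut this point is 58 mm from the hinge towards the robot and 4 mm above its axis. Its frame turns with the lid.
- rest: sloped aluminium drying rest, fixed, base 110 x 180 mm. Board 23 degrees off vertical, leaning to -x (the robot); tubes lie on its +x side, foot on a ledge, cap up. Three bays at y = -60, 0, 60 mm with ribs 9 mm high; feet at x = 9, z = 20 mm. The board ends 75 mm along the tube, so the top 45 mm of a long tube is free all round. Origin: bench level below the board's foot; z up.
- short_tube: the short tube, 80 mm long in all, otherwise like tube_1 (black cap 25 mm, origin at its foot, z to its cap); lies in the third bay and stays there.
- vial_1: bystander: upright vial with a black cap, 28 mm diameter, 60 mm tall, beside the tube box; origin: centre of its underside, z up.
- vial_2: bystander: upright vial with a black cap, 28 mm diameter, 60 mm tall, beside the tube box; origin: centre of its underside, z up.
- vial_3: bystander: upright vial with a black cap, 28 mm diameter, 60 mm tall, beside the tube box; origin: centre of its underside, z up.
- dish: bystander: closed culture dish, 90 mm diameter, 15 mm high, on the robot's side of the tube box; origin: centre of its underside.
- dish_stack: bystander: three stacked culture dishes, 90 mm diameter, 45 mm high, behind the rest; origin: centre of the underside.
- forceps: bystander: dark steel forceps lying flat, 120 mm long along its x, 6 mm high, beside the rest; origin: its middle, on the bench.
Things that resemble listed ones, but are neither listed nor needed, are in the scene too. What is shaped like the tube_1 but blue is not meant. Leave any turquoise look-alike of the tube_box alone.

How it is judged (in metres and radians):
On the way, in this order (a step that is already met when the one before it is completed fails the run):
1. both long tubes stand in the box, caps up, lid not yet shut (x of tube_1 in the frame of tube_box between -0.016 and 0.016 m and y of tube_1 in the frame of tube_box between -0.036 and 0.036 m and z of each of tube_1, tube_2 in the frame of tube_box below 0.016 m and angle between each of tube_1, tube_2's own z axis and vertical below 0.2 rad and x of tube_2 in the frame of tube_box between -0.016 and 0.016 m and y of tube_2 in the frame of tube_box between -0.036 and 0.036 m and value of joint lid above 0.05 rad), for 0.2 s.
2. the lid is snapped shut (value of joint lid below 0.05 rad), for 0.2 s.
At the end, for the whole second after the job is handed in: Both long tubes stand at rest inside the tube box, foot within 8 mm of its floor, caps up and within 0.2 rad of upright; the lid is snapped shut (within 0.05 rad) (x of tube_1 in the frame of tube_box between -0.016 and 0.016 m and y of tube_1 in the frame of tube_box between -0.036 and 0.036 m and z of each of tube_1, tube_2 in the frame of tube_box below 0.016 m and angle between each of tube_1, tube_2's own z axis and vertical below 0.2 rad and x of tube_2 in the frame of tube_box between -0.016 and 0.016 m and y of tube_2 in the frame of tube_box between -0.036 and 0.036 m and value of joint lid below 0.05 rad and linear speed of each of tube_1, tube_2 below 0.03 m/s); the robot touches nothing.
It fails at once if the short tube or another bystander is knocked over or moved by more than 40 mm (distance of any of short_tube, vial_1, vial_2, vial_3, dish, dish_stack, forceps from where it was at the start of the episode above 0.04 m or angle between any of vial_1, vial_2, vial_3, dish, dish_stack, forceps's own z axis and vertical above 0.7 rad or angle between short_tube's own z axis and vertical above 1.2 rad).
It also fails if it takes over 72 s, if anything falls off the work surface, if the arm or the gripper's body presses on something with over 40 N, if the wrist force passes 120 N, or if a joint passes its speed limit or range.

## Robot

A 6-joint arm with a two-finger parallel gripper is mounted at the origin on the work surface. World frame = base frame: x ahead of the robot, y to its left, z up, the work surface at z = 0. Lengths are in mm, angles in rad, forces in N, time in s.
With the tool pointing down it reaches from about 350 to 775 mm from the base axis. Payload 7.3 kg.
Tool frame: the origin (TCP) lies on the centre line of the jaws, within the pads' length; the fingertips stand 14 mm ahead of it and the grasp point (between the pads) lies 5 mm behind it; z points along the fingers, y is the line along which they close (so a half turn about z gives the same grasp; the last joint's range is limited). The gripper opens to 92 mm and grips with 3 to 60 N. Pads are 19 mm wide; open, the fingers measure 130 mm over their backs; the gripper's body (75 mm by 190 mm) begins 47 mm behind the grasp point.
Start: joints at [0.976, 0.342, 1.524, -0, 1.275, -0.146], TCP at [227.778, 473.034, 240.741] pointing down, gripper open.
Joint ranges: [-2.53, 2.53], [-0.77, 2.02], [0.04, 2.7], [-1, 4.14], [0.28, 2.66], [-3.11, 3.11]. Speed limits (rad/s): [2.57, 2.57, 3.14, 3.14, 3.14, 3.14].

## Interface

Orientations are given as [roll, pitch, yaw] about the fixed x, y, z axes, in that order (R = Rz(yaw) Ry(pitch) Rx(roll)).
In Python, from plant import get_obs, capture, bot, spot_in, trace, pinpoint gives the robot as it stands.
- The arm moves only by the tool play_rows, never from a script. Its argument "rows" is a list of rows, each a list of 2 entries, a list of its own where there are three numbers: the shift along the world's x, y, z in units of 3 cm (1.0 is 3 cm), then the turn, a rotation vector about the world's x, y, z in units of 8 degrees (1.0 is 8 degrees). A call has 1 to 12 rows; each row shifts and turns the commanded pose from where the row before left it; what a row does not reach is not made up. A row lasts 1/8 s, in which the tool goes at most 62.5 mm and 10.7 degrees, less where a joint would pass 70% of its speed; a pose out of reach is approached as far as the arm can. A call with a number of a shift or a turn outside -1 to 1 is refused whole. A call with a gripper value outside its range is refused whole. "hand" is the opening, from -1 (shut) to 1 (fully open), set as the call begins (left out, the last holds). The fingers move at their own pace and stop on an object; the grip force is fixed at half the most. Time passes only in rows, so rows that do not move let the fingers close. It gives the time, the measured TCP pose, the force, the opening and the grip force at its end, in the units of the state.
- get_obs(): the state, without advancing time (a new reading comes with each control period).
- capture(name): name is "side" or "top"; returns a dict with "frame" (480x640x3 uint8, red, green, blue), "fov_y" (degrees; the focal length in pixels is half the picture's height over the tangent of half this angle, whatever the lens; pixels are square), "cx", "cy" (the principal point, pixels), "rvec" (rotation vector, rad) and "tvec" (3), from world to camera coordinates, as OpenCV has them. Camera axes: x right, y down, z forward; pixel columns grow to the right and rows downward; lengths in mm; the calibration is good to about 2 mm. A picture is of the moment at which its call begins. There is no depth.
- bot.close_job(): hands the job in; it is judged then, once.
Trained networks look in the newest picture that a camera, given by its name, has taken for a name from the list of things; names that differ only in an ending like _2 or _b are one class to them, and where a whole thing is asked for, a point or a joint stands for the part that bears it (a point fixed in the world has none). Each returns a list of dicts, best first, with "p" (0 to 1); they miss things now and then, are a little off and sometimes report something else, mostly with a low value. They report only what shows in the picture. A call takes as long as a camera call. They do not tell look-alikes from the thing itself.
- spot_in(query, camera): "at" ([row, column] in pixels, amid what is visible of it).
- trace(query, camera): "mask" (480x640 bool, what is visible of it) and "at" ([row, column] in pixels, amid what is visible of it).
- pinpoint(query, camera): "at" ([row, column] in pixels: a listed point, or the origin of a listed thing).
The state is a dict: "time": time; "joint_positions": joint angles; "dq": joint speeds; "tau": joint torques, N m; "tool_pos": TCP position; "tcp_rot": TCP orientation; "contact_force": force on the tool from outside, world axes, zero at the start; "moment": the same for the moment, N m; "grip_width": finger opening in mm; "finger_force": force on a finger pad.
Only numpy, scipy, OpenCV 4.12 (cv2) and the standard library are available. Lean on these libraries where they do the work, as an engineer would, in place of code of your own. Each camera call takes 0.05 s, during which the arm holds its last target. There are 200 camera calls.

## Working session

There is one attempt and no reset: what is moved stays moved. The work goes in short steps, Python scripts to look and compute and a tool call to move; the robot and the scene stay as the last step left them, time stands still between calls to the robot, and variables do not carry over. Pictures are saved under pics/ and viewed, at most 10 in all, crops included, and the job is handed in when it is done.

Besides the shell and the picture viewer there is one more tool, called after "Call:" as name(argument=value, ...), one argument or row to a line, values as JSON. play_rows: Moves the arm, as the interface text tells. Shifts and turns lie within -1 to 1; 1 stands for 3 cm of shift or 8 degrees of turn. Its arguments: {"type":"object","properties":{"rows":{"type":"array"},"hand":{"type":"number"}},"required":["rows"]}

```bash
ls; mkdir -p pics; python3 - <<'E'
from plant import *
import cv2,numpy as np
o=get_obs();print({k:np.round(v,3) for k,v in o.items()})
for c in ("side","top"):
    d=capture(c);cv2.imwrite(f"pics/{c}0.png",d["frame"][:,:,::-1])
    R=cv2.Rodrigues(np.array(d["rvec"]))[0];print(c,d["fov_y"],d["cx"],d["cy"],"cam at",-R.T@d["tvec"],"axis",R[2])
    for q in("tube_1","short_tube","tube_box","slot_a","slot_b","lid_hinge","lid_tab","rest","vial_1","dish"):
        print(q,[(np.round(a["at"]),round(a["p"],2)) for a in pinpoint(q,c)][:5])
E
```

```text
pics
{'time': np.float64(0.0), 'joint_positions': array([ 0.976,  0.343,  1.525, -0.   ,  1.275, -0.146]), 'dq': array([ 0.   , -0.   ,  0.001, -0.   , -0.001,  0.001]), 'tau': array([ 1.0000e-03, -4.3124e+01, -2.4422e+01,  7.2000e-02,  5.6000e-02,
       -0.0000e+00]), 'tool_pos': array([227.543, 472.69 , 240.046]), 'tcp_rot': array([-3.14 , -0.   ,  2.693]), 'contact_force': array([-0.538,  0.239,  0.36 ]), 'moment': array([-0.032, -0.03 ,  0.004]), 'finger_force': np.float64(0.0), 'grip_width': np.float64(91.606)}
side 44.391314431219314 322.3977613331083 242.57954601728792 cam at [ 390.0840381  -933.11612897 1092.14008637] axis [ 0.12307026  0.68381266 -0.7192037 ]
tube_1 [(array([327., 380.]), 0.88), (array([370., 375.]), 0.77), (array([400., 267.]), 0.7), (array([192., 274.]), 0.27)]
short_tube [(array([352., 372.]), 0.49)]
tube_box [(array([292., 268.]), 0.89), (array([223., 289.]), 0.66)]
slot_a [(array([177., 286.]), 0.79), (array([187., 291.]), 0.78), (array([258., 261.]), 0.58)]
slot_b [(array([177., 286.]), 0.79), (array([187., 291.]), 0.78), (array([258., 261.]), 0.58)]

[... 592 characters left out ...]
 442.]), 0.58)]
short_tube [(array([215., 414.]), 0.45), (array([254., 212.]), 0.27)]
tube_box [(array([304., 324.]), 0.9), (array([269., 229.]), 0.63)]
slot_a [(array([310., 336.]), 0.97), (array([314., 317.]), 0.96), (array([270., 223.]), 0.91), (array([266., 207.]), 0.68)]
slot_b [(array([310., 336.]), 0.97), (array([314., 317.]), 0.96), (array([270., 223.]), 0.91), (array([266., 207.]), 0.68)]
lid_hinge [(array([304., 323.]), 0.97), (array([256., 213.]), 0.5)]
lid_tab [(array([333., 329.]), 0.75), (array([253., 212.]), 0.49)]
rest [(array([218., 415.]), 0.85)]
vial_1 [(array([258., 270.]), 0.56), (array([280., 180.]), 0.54), (array([255., 184.]), 0.49)]
dish [(array([316., 227.]), 0.95)]
```

View pics/side0.png

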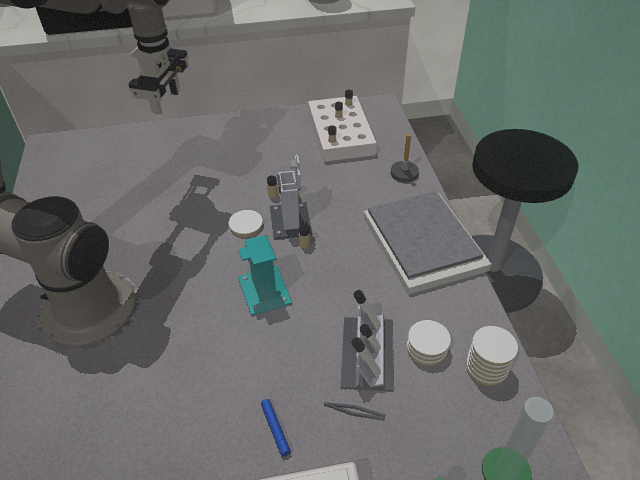

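View pics/top0.png

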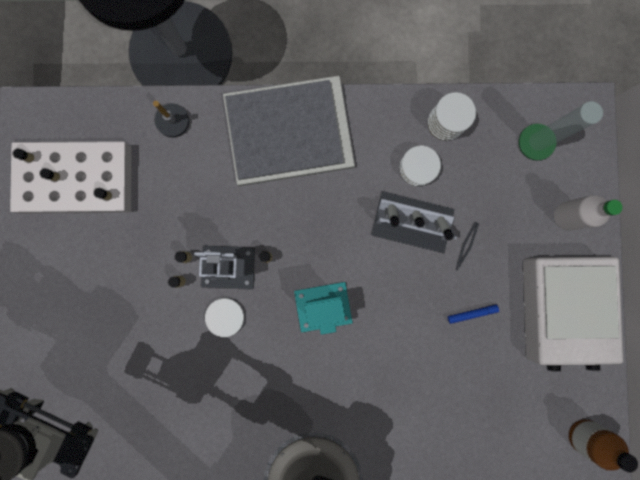

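The aluminium box is at side (200,290) / top (267,227), with its lid up at the back. The turquoise look-alike at top (310,325) and the blue tube at side (427,275) must be left alone. The rest is at side (350,368) / top (220,415), with caps at about (297,360), (332,366) and (345,358) in the side view. I'll enlarge to tell the short tube from the long ones.

```bash
cat > h.py <<'E'
import numpy as np,cv2
from plant import *
from scipy.optimize import least_squares
class Cam:
    def __init__(s,n):
        d=capture(n);s.f=d["frame"];s.R=cv2.Rodrigues(np.array(d["rvec"],float))[0];s.t=np.array(d["tvec"],float).ravel()
        F=240/np.tan(np.radians(d["fov_y"]/2));s.K=np.array([[F,0,d["cx"]],[0,F,d["cy"]],[0,0,1]])
        s.P=s.K@np.c_[s.R,s.t];s.c=-s.R.T@s.t
    def proj(s,X): # -> col,row
        p=(s.P@np.c_[np.atleast_2d(X),np.ones(len(np.atleast_2d(X)))].T);return (p[:2]/p[2]).T
    def onz(s,rc,z):
        v=s.R.T@np.linalg.solve(s.K,[rc[1],rc[0],1]);return s.c+v*(z-s.c[2])/v[2]
def tri(a,ra,b,rb): # row,col each
    X=cv2.triangulatePoints(a.P,b.P,np.array(ra[::-1],float),np.array(rb[::-1],float)).ravel();X=X[:3]/X[3]
    e=[np.abs(c.proj(X)[0]-np.array(r[::-1])).max() for c,r in((a,ra),(b,rb))];return X,max(e)
E
python3 - <<'E'
from h import *
s,t=Cam("side"),Cam("top")
def crop(f,r,c,h,w,k):return cv2.resize(f[r:r+h,c:c+w],None,fx=k,fy=k,interpolation=cv2.INTER_CUBIC)
a=[crop(s.f,280,330,120,75,5)[:,:375],crop(t.f,185,365,75,100,4)]
im=np.zeros((600,775,3),np.uint8);im[:,:375]=a[0];im[:300,375:]=a[1];
im[300:600,375:]=crop(t.f,230,165,75,100,4)
cv2.imwrite("pics/crop1.png",im[:,:,::-1])
im=crop(s.f,145,240,110,80,5);cv2.imwrite("pics/crop2.png",im[:,:,::-1])
for q in("tube_1","short_tube","vial_1","tube_box","lid"):
  for n in("side","top"):
    print(q,n,[(np.round(m["at"]),round(m["p"],2),int(m["mask"].sum())) for m in trace(q,n)])
E
```

```text
tube_1 side [(array([354., 366.]), 0.84, 374), (array([430., 277.]), 0.71, 619), (array([308., 368.]), 0.66, 341)]
tube_1 top [(array([221., 415.]), 0.74, 169), (array([312., 471.]), 0.69, 447), (array([226., 445.]), 0.5, 208), (array([217., 394.]), 0.47, 189)]
short_tube side [(array([339., 367.]), 0.72, 228)]
short_tube top [(array([267., 223.]), 0.43, 2324)]
vial_1 side [(array([237., 304.]), 0.75, 232), (array([187., 276.]), 0.7, 201)]
vial_1 top [(array([256., 263.]), 0.6, 115), (array([253., 180.]), 0.52, 144), (array([284., 176.]), 0.48, 187), (array([226., 413.]), 0.25, 2853)]
tube_box side [(array([281., 266.]), 0.95, 2687), (array([208., 290.]), 0.68, 1884)]
tube_box top [(array([306., 323.]), 0.82, 2331), (array([265., 228.]), 0.68, 2320), (array([259., 264.]), 0.46, 131)]
lid side [(array([253., 258.]), 0.68, 693), (array([168., 299.]), 0.48, 177)]
lid top [(array([256., 212.]), 0.84, 238), (array([318., 325.]), 0.83, 986)]
```

View pics/crop1.png

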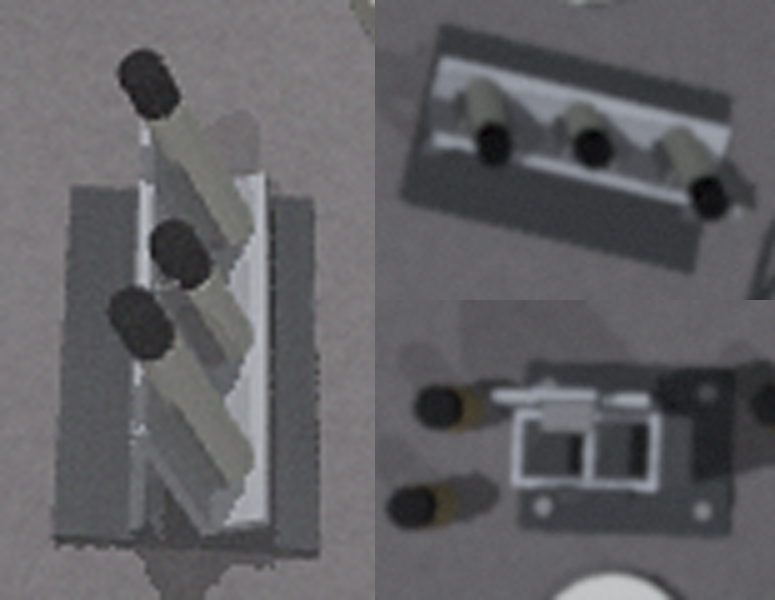

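View pics/crop2.png

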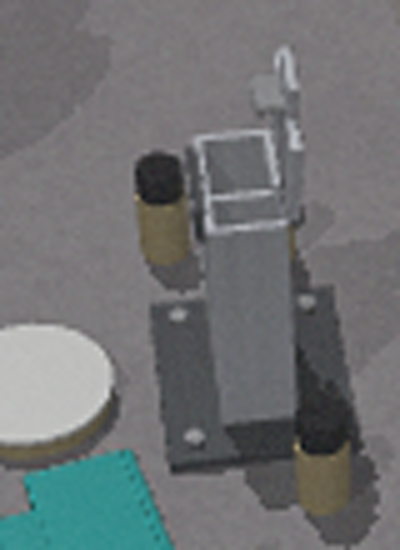

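The middle tube (side (332,366), top (222,420)) is clearly the short one. The outer two (side caps (297,360) and (345,358)) are long white tubes, so they are tube_1 and tube_2. Next I'll fit the rest and box poses to the pixels.

```bash
cat > fit.py <<'E'
from h import *
s,t=Cam("side"),Cam("top")
def caps(c,win):
    r0,r1,c0,c1=win;g=c.f[r0:r1,c0:c1].max(2)<52
    n,l,st,ce=cv2.connectedComponentsWithStats(g.astype(np.uint8))
    return [(ce[i]+[c0,r0],st[i][4]) for i in range(1,n) if st[i][4]>25]
S=caps(s,(283,358,345,385));T=caps(t,(205,245,375,465))
print("side",[(np.round(a,1),n) for a,n in S]);print("top",[(np.round(a,1),n) for a,n in T])
S=np.array([a for a,n in S]);T=np.array([a for a,n in T])
A=np.radians(23);u0=np.array([-np.sin(A),0,np.cos(A)])
def pose(p):
    c,sn=np.cos(p[2]),np.sin(p[2]);R=np.array([[c,-sn,0],[sn,c,0],[0,0,1]]);return R,np.array([p[0],p[1],0])
def cyl(foot,u,a,b,r=10):
    e1=np.cross(u,[1,.3,0]);e1/=np.linalg.norm(e1);e2=np.cross(u,e1);th=np.linspace(0,2*np.pi,24)
    ring=r*(np.outer(np.cos(th),e1)+np.outer(np.sin(th),e2));return np.r_[foot+u*a+ring,foot+u*b+ring]
def cen(cam,pts):
    h=cv2.convexHull(cam.proj(pts).astype(np.float32));m=cv2.moments(h);return np.array([m["m10"],m["m01"]])/m["m00"]
def pred(p):
    R,o=pose(p);out=[]
    for cam in(s,t):
        for y,L in((60,120),(0,80),(-60,120)):
            out.append(cen(cam,cyl(o+R@[9,y,20],R@u0,L-25,L)))
    return np.array(out)
if len(S)==3 and len(T)==3:
    S=S[np.argsort(S[:,1])];T=T[np.argsort(T[:,0])]
    f=least_squares(lambda p:(pred(p)-np.r_[S,T]).ravel(),[520,-200,-.2]);print("rest",f.x[:2],np.degrees(f.x[2]));print(np.round(f.fun.reshape(-1,2),1))
# box
q=np.array([[-20,38],[-20,-38],[20,-38],[20,38]],float);X0=np.c_[q,[140]*4]
ms=np.array([[278.6,173],[281,192],[299,189],[295,171]]);mt=np.array([[199.5,276.3],[235.5,277.3],[236.2,257.5]])
def pb(p):
    R,o=pose(p);X=X0@R.T+o;return np.r_[(s.proj(X)-ms).ravel(),(t.proj(X[:3])-mt).ravel()]
f=least_squares(pb,[480,170,0]);print("box",f.x[:2],np.degrees(f.x[2]));print(np.round(f.fun.reshape(-1,2),1))
R,o=pose(f.x)
for th in np.arange(1.6,2.05,.05):
    d=np.array([-np.cos(th),0,np.sin(th)]);n=np.array([np.sin(th),0,np.cos(th)])
    X=[o+R@(np.array([22,y,142])+r*d+k*n) for y,r,k in((0,66,1),(38,46,1),(-38,46,1),(-17,60,-16),(17,60,-16))];print(round(th,2),np.round(s.proj(X)).tolist(),np.round(t.proj(X)).tolist())
for n,c in(("side",s),("top",t)):
    for v in trace("vial_1",n)[:3]: print("vial",n,np.round(c.onz(v["at"],30 if n=="side" else 45)))
    for v in pinpoint("dish",n)[:1]: print("dish",n,np.round(c.onz(v["at"],0)))
E
python3 fit.py
```

```text
side [(array([359.3, 296.9]), np.int32(98)), (array([365.8, 330.9]), np.int32(85)), (array([358.6, 344.8]), np.int32(74))]
top [(array([394.4, 220.8]), np.int32(85)), (array([419.2, 221.5]), np.int32(77)), (array([448.2, 234. ]), np.int32(83))]
rest [ 620.72029305 -241.32989921] -7.149597372290819
[[-3.9 -0.1]
 [-0.5 -1. ]
 [ 3.  -0.4]
 [-2.3  3.2]
 [-2.5  0.1]
 [-1.1 -3.6]]
box [507.69729854 196.19125224] -1.869520553854958
[[-0.2  0.2]
 [ 0.6  0.7]
 [-1.2  1.9]
 [-1.   0.6]
 [-0.6 -0.7]
 [-0.5 -0.9]
 [-0.6 -0.2]]
1.6 [[297.0, 159.0], [295.0, 156.0], [299.0, 176.0], [291.0, 166.0], [289.0, 158.0]] [[211.0, 254.0], [194.0, 254.0], [232.0, 255.0], [220.0, 263.0], [203.0, 262.0]]
1.65 [[298.0, 159.0], [296.0, 156.0], [300.0, 176.0], [292.0, 166.0], [290.0, 157.0]] [[211.0, 252.0], [194.0, 253.0], [232.0, 254.0], [220.0, 261.0], [203.0, 261.0]]
1.7 [[299.0, 159.0], [297.0, 156.0], [301.0, 176.0], [293.0, 166.0], [291.0, 157.0]] [[212.0, 251.0], [195.0, 252.0], [232.0, 253.0], [220.0, 260.0], [203.0, 259.0]]
1.75 [[301.0, 159.0], [298.0, 156.0], [302.0, 176.0], [294.0, 165.0], [293.0, 15
[... 433 characters left out ...]
160.0], [300.0, 157.0], [304.0, 176.0], [298.0, 165.0], [296.0, 156.0]] [[212.0, 244.0], [195.0, 247.0], [233.0, 248.0], [220.0, 253.0], [203.0, 253.0]]
1.95 [[306.0, 160.0], [301.0, 157.0], [305.0, 176.0], [299.0, 165.0], [298.0, 156.0]] [[212.0, 243.0], [195.0, 246.0], [233.0, 247.0], [220.0, 252.0], [203.0, 251.0]]
2.0 [[307.0, 160.0], [302.0, 157.0], [306.0, 176.0], [301.0, 165.0], [299.0, 156.0]] [[212.0, 241.0], [195.0, 245.0], [233.0, 246.0], [221.0, 250.0], [203.0, 250.0]]
vial side [477. 314.  30.]
vial side [532. 111.  30.]
vial side [ 597. -261.   30.]
dish side [391. 204.   0.]
vial top [536. 292.  45.]
vial top [474. 306.  45.]
vial top [505. 197.  45.]
dish top [383. 204.   0.]
```

```bash
cat >> fit.py <<'E'
print("---")
for a,b in zip(S,T):
    X,e=tri(s,a[::-1],t,b[::-1]);print(np.round(X,1),round(e,1))
for y0 in(-13,):
    f=least_squares(lambda p:(pred([p[0],p[1],np.radians(y0)])-np.r_[S,T]).ravel(),[620,-240]);print(f.x,np.round(f.fun.reshape(-1,2),1).tolist())
E
python3 fit.py | sed -n '/---/,$p'
```

```text
---
[ 602.2 -182.1  122.6] 0.2
[ 603.  -243.8   85.9] 0.1
[ 572.8 -298.3  121.4] 0.1
[ 620.60795124 -246.44585633] [[-0.5, 0.5], [0.1, 0.5], [0.9, 0.2], [-1.0, 0.1], [-0.9, -0.0], [-0.7, -1.0]]
```

```bash
cat >> fit.py <<'E'
f=least_squares(lambda p:(pred([p[0],p[1],p[2]/100])-np.r_[S,T]).ravel(),[620,-246,-22],diff_step=1e-2);p=f.x*[1,1,.01]
print("rest",p[:2],np.degrees(p[2]),np.round(f.fun.reshape(-1,2),1).tolist())
R,o=pose(p);u=R@u0;print("axis",u)
for y in(60,0,-60):
    b=o+R@[9,y,20];print(y,"foot",np.round(b,1),"at105",np.round(b+105*u,1))
E
python3 fit.py | sed -n '/---/,$p'
```

```text
---
[ 602.1 -182.   123. ] 0.1
[ 603.  -243.7   85.9] 0.2
[ 573.7 -299.6  117.4] 0.4
[ 620.40913917 -247.58884387] [[-0.4, 1.1], [0.3, 1.0], [0.1, -0.9], [-0.4, 0.3], [-0.4, 0.2], [-0.2, -0.9]]
rest [ 620.23916726 -247.97091279] -13.650670392487438 [[-0.1, 1.1], [0.2, 1.0], [-0.3, -0.9], [-0.4, -0.0], [-0.3, 0.2], [-0.2, -0.6]]
axis [-0.37969402  0.09221317  0.92050485]
60 foot [ 643.1 -191.8   20. ] at105 [ 603.3 -182.1  116.7]
0 foot [ 629.  -250.1   20. ] at105 [ 589.1 -240.4  116.7]
-60 foot [ 614.8 -308.4   20. ] at105 [ 575.  -298.7  116.7]
```

Rest at (620,-248), yaw -13.7°. Box at (508,196), yaw -1.9°. The lid is near 1.65 rad, so its tongue sits at about box x=+11. Fit residuals are about 1 px (~2 mm). I'll grip with the tool tilted 15° toward the robot relative to the tube, which keeps the gripper body clear of the lid.

```bash
cat > go.py <<'E'
from h import *
from scipy.spatial.transform import Rotation as Ro
REST=(np.array([620.2,-248,0]),np.radians(-13.65));BOX=(np.array([507.7,196.2,0]),np.radians(-1.9))
def Rz(a):return Ro.from_euler("z",a).as_matrix()
def tool(psi,t):
    t=np.radians(t);z=Rz(psi)@[np.sin(t),0,-np.cos(t)];y=Rz(psi)@[0,1,0];return np.c_[np.cross(y,z),y,z]
def tubepose(bay,al=108,tilt=38,back=0):
    A=np.radians(23);R=Rz(REST[1]);G=REST[0]+R@[9,bay,20]+al*(R@[-np.sin(A),0,np.cos(A)])
    T=tool(REST[1],tilt);return G+(5-back)*T[:,2],T
def boxpose(x,y,z,tilt=15):
    T=tool(BOX[1],tilt);return BOX[0]+Rz(BOX[1])@[x,y,z]+5*T[:,2],T
def cur():
    o=get_obs();return np.array(o["tool_pos"]),Ro.from_euler("xyz",o["tcp_rot"]).as_matrix()
def delta(a,b):
    r=Ro.from_matrix(b[1]@a[1].T).as_rotvec(degrees=True)/8
    d=(b[0]-a[0])/30;n=max(np.abs(d).max(),np.abs(r).max());print("to",np.round(b[0],1),"shift",np.round(d,2),"turn",np.round(r,2),"rows>=",round(n,1))
if __name__=="__main__":
    c=cur();up=(c[0]+[60,0,90],c[1]);delta(c,up)
    p=tubepose(60,back=110);delta(up,p);q=tubepose(60);delta(p,q)
E
python3 go.py
```

```text
to [287.8 473.  330.7] shift [2. 0. 3.] turn [0. 0. 0.] rows>= 3.0
to [ 539.3 -166.6  202.2] shift [  8.38 -21.32  -4.29] turn [-1.6  -4.48  1.45] rows>= 21.3
to [ 605.1 -182.6  115.5] shift [ 2.19 -0.53 -2.89] turn [0. 0. 0.] rows>= 2.9
```

Call:
play_rows(
  rows=[
    [[0.67,0,1],[0,0,0]],
    [[0.67,0,1],[0,0,0]],
    [[0.67,0,1],[0,0,0]],
    [[0.35,-0.95,0],[0,0,0]],
    [[0.35,-0.95,0],[0,0,0]],
    [[0.35,-0.95,0],[0,0,0]],
    [[0.35,-0.95,0],[0,0,0]],
    [[0.35,-0.95,0],[0,0,0]],
    [[0.35,-0.95,0],[0,0,0]],
    [[0.35,-0.95,0],[0,0,0]],
    [[0.35,-0.95,0],[0,0,0]],
    [[0.35,-0.95,0],[0,0,0]],
  ],
  hand=0,
)

```text
time: 4.1
tool_pos: [382.8, 215.6, 330.9]
tcp_rot: [3.141, 0.0, 2.693]
contact_force: [0.6, 0.6, 0.0]
grip_width: 45.8
finger_force: 0.0
```

Call:
play_rows(
  rows=[
    [[0.35,-0.95,0],[-0.13,-0.37,0.12]],
    [[0.35,-0.95,0],[-0.13,-0.37,0.12]],
    [[0.35,-0.95,0],[-0.13,-0.37,0.12]],
    [[0.35,-0.95,0],[-0.13,-0.37,0.12]],
    [[0.35,-0.95,0],[-0.13,-0.37,0.12]],
    [[0.35,-0.95,0],[-0.13,-0.37,0.12]],
    [[0.35,-0.95,0],[-0.13,-0.37,0.12]],
    [[0.35,-0.95,0],[-0.13,-0.37,0.12]],
    [[0.35,-0.95,0],[-0.13,-0.37,0.12]],
    [[0.35,-0.95,0],[-0.13,-0.37,0.12]],
    [[0.35,-0.95,0],[-0.13,-0.37,0.12]],
    [[0.35,-0.95,0],[-0.13,-0.37,0.12]],
  ],
)

```text
time: 5.6
tool_pos: [508.7, -126.5, 331.0]
tcp_rot: [3.137, 0.658, 2.9]
contact_force: [0.9, 0.2, -0.3]
grip_width: 45.9
finger_force: 0.0
```

```bash
python3 -c "
from go import *
c=cur();p=tubepose(60,back=110);print(c[0]);delta(c,p)"
```

```text
[ 508.67022292 -126.45111676  331.01618027]
to [ 539.3 -166.6  202.2] shift [ 1.02 -1.34 -4.3 ] turn [-0.03 -0.03  0.  ] rows>= 4.3
```

Call:
play_rows(
  rows=[
    [[0.2,-0.27,-0.86],[-0.01,-0.01,0]],
    [[0.2,-0.27,-0.86],[-0.01,-0.01,0]],
    [[0.2,-0.27,-0.86],[-0.01,-0.01,0]],
    [[0.2,-0.27,-0.86],[0,0,0]],
    [[0.2,-0.27,-0.86],[0,0,0]],
    [[0,0,0],[0,0,0]],
  ],
)

```text
time: 6.35
tool_pos: [537.9, -165.8, 199.8]
tcp_rot: [3.138, 0.657, 2.9]
contact_force: [0.4, 0.8, 0.2]
grip_width: 46.0
finger_force: 0.0
```

```bash
python3 - <<'E'
from go import *
c=cur();q=tubepose(60);print(c[0]);delta(c,q)
s,t=Cam("side"),Cam("top")
im=np.hstack([cv2.resize(s.f[250:400,310:410],None,fx=4,fy=4),cv2.resize(t.f[160:310,365:465],None,fx=4,fy=4)])
cv2.imwrite("pics/pre1.png",im[:,:,::-1])
E
```

```text
[ 537.89933031 -165.83468193  199.82767651]
to [ 605.1 -182.6  115.5] shift [ 2.24 -0.56 -2.81] turn [-0.03 -0.04  0.01] rows>= 2.8
```

View pics/pre1.png

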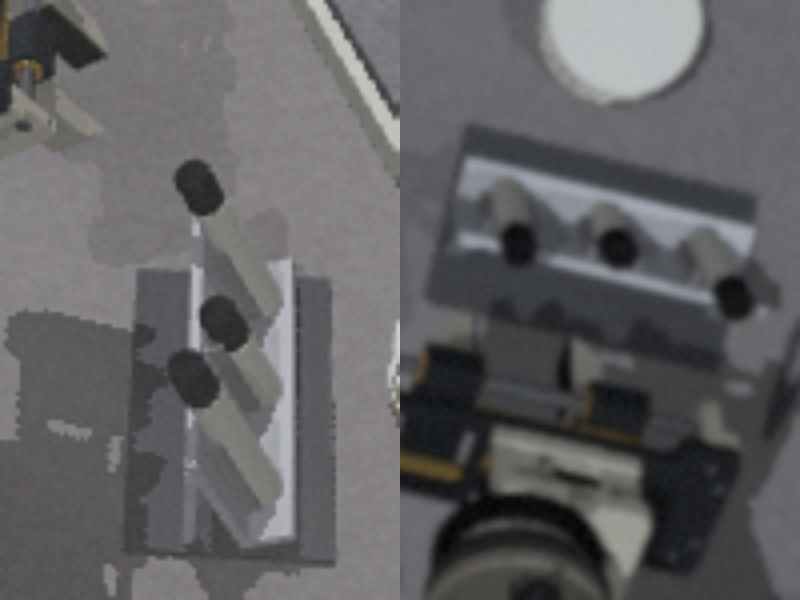

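The open fingers (crop columns ~460 and ~580) straddle the first long tube's cap (column ~518). Advancing and gripping.

Call:
play_rows(
  rows=[
    [[0.56,-0.14,-0.7],[-0.01,-0.01,0]],
    [[0.56,-0.14,-0.7],[-0.01,-0.01,0]],
    [[0.56,-0.14,-0.7],[-0.01,-0.01,0]],
    [[0.56,-0.14,-0.7],[0,0,0]],
    [[0,0,0],[0,0,0]],
    [[0,0,0],[0,0,0]],
  ],
)

```text
time: 7.2
tool_pos: [606.6, -196.4, 141.0]
tcp_rot: [3.108, 0.637, 2.906]
contact_force: [-0.3, 0.0, 0.2]
grip_width: 46.1
finger_force: 0.0
```

Call:
play_rows(
  rows=[
    [[0,0,0],[0,0,0]],
    [[0,0,0],[0,0,0]],
    [[0,0,0],[0,0,0]],
    [[0,0,0],[0,0,0]],
    [[0,0,0],[0,0,0]],
    [[0,0,0],[0,0,0]],
  ],
  hand=-1,
)

```text
time: 7.95
tool_pos: [606.7, -196.9, 139.7]
tcp_rot: [3.108, 0.635, 2.905]
contact_force: [0.1, 0.5, -0.4]
grip_width: 0.6
finger_force: 0.1
```

The arm stopped short (z 140 instead of 115) and the grip closed on air. Checking joints and the tube.

```bash
python3 - <<'E'
from go import *
o=get_obs();print(np.round(o["joint_positions"],3),np.round(o["tau"],1));c=cur();delta(c,tubepose(60))
s,t=Cam("side"),Cam("top")
im=np.hstack([cv2.resize(s.f[250:400,310:410],None,fx=4,fy=4),cv2.resize(t.f[160:310,365:465],None,fx=4,fy=4)])
cv2.imwrite("pics/miss1.png",im[:,:,::-1])
E
```

```text
[-0.533  0.435  1.907  0.828  0.283 -2.621] [ -0.1 -42.8 -19.3   0.6  -1.3  -0. ]
to [ 605.1 -182.6  115.5] shift [-0.05  0.48 -0.81] turn [-0.23 -0.15 -0.16] rows>= 0.8
```

View pics/miss1.png

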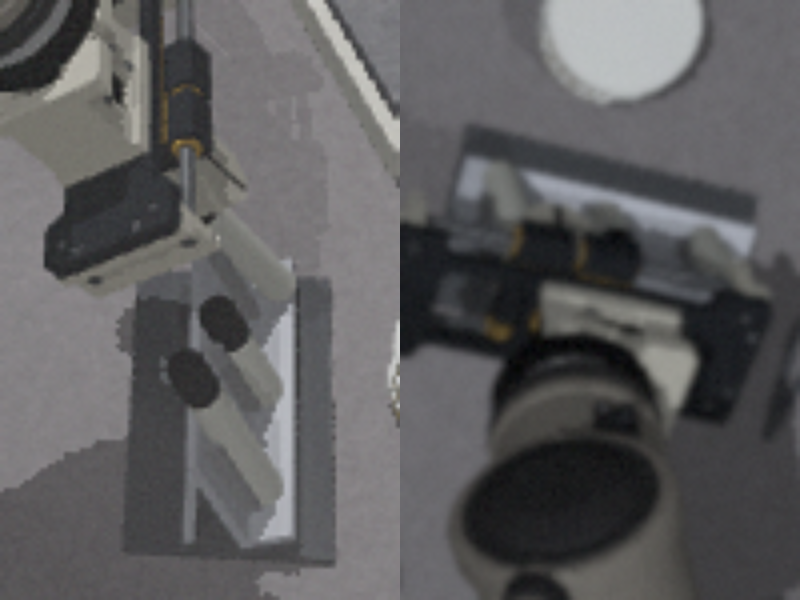

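Joint 5 hit its lower limit (0.283 of 0.28), so this tilt is too steep here. The tubes are untouched. I'll back off and retry at a 28° tilt.

Call:
play_rows(
  rows=[
    [[-0.5,0.1,0.7],[0,0,0]],
    [[-0.5,0.1,0.7],[0,0,0]],
    [[-0.5,0.1,0.7],[0,0,0]],
    [[-0.3,0.1,0.5],[0,0,0]],
    [[0,0,0],[0,0,0]],
  ],
  hand=0,
)

```text
time: 8.68
tool_pos: [552.8, -185.1, 219.1]
tcp_rot: [3.109, 0.638, 2.906]
contact_force: [0.3, 0.2, -0.5]
grip_width: 44.0
finger_force: 0.0
```

```bash
python3 - <<'E'
from go import *
o=get_obs();print(np.round(o["joint_positions"],3),o["tool_pos"]);c=cur();p=tubepose(60,tilt=28,back=80);delta(c,p);delta(p,tubepose(60,tilt=28))
E
```

```text
[-0.577  0.221  1.953  0.581  0.431 -2.388] [ 552.800322   -185.10787275  219.05116452]
to [ 567.9 -173.6  185.6] shift [ 0.5   0.39 -1.11] turn [ 0.06  1.08 -0.14] rows>= 1.1
to [ 604.4 -182.4  115. ] shift [ 1.22 -0.3  -2.35] turn [0. 0. 0.] rows>= 2.4
```

Call:
play_rows(
  rows=[
    [[0.25,0.2,-0.55],[0.03,0.54,-0.07]],
    [[0.25,0.19,-0.56],[0.03,0.54,-0.07]],
    [[0,0,0],[0,0,0]],
    [[0.3,-0.08,-0.58],[0,0,0]],
    [[0.3,-0.08,-0.59],[0,0,0]],
    [[0.31,-0.07,-0.59],[0,0,0]],
    [[0.31,-0.07,-0.59],[0,0,0]],
    [[0,0,0],[0,0,0]],
    [[0,0,0],[0,0,0]],
  ],
)

```text
time: 9.8
tool_pos: [604.0, -182.3, 114.4]
tcp_rot: [3.14, 0.488, 2.903]
contact_force: [-0.1, 0.6, -0.1]
grip_width: 45.9
finger_force: 0.0
```

```bash
python3 - <<'E'
from go import *
o=get_obs();print(np.round(o["joint_positions"],3),o["tool_pos"]);delta(cur(),tubepose(60,tilt=28))
E
```

```text
[-0.467  0.478  1.829  0.298  0.373 -2.052] [ 604.04075114 -182.34813663  114.37794259]
to [ 604.4 -182.4  115. ] shift [ 0.01 -0.    0.02] turn [-0.01 -0.01  0.  ] rows>= 0.0
```

Call:
play_rows(
  rows=[
    [[0,0,0],[0,0,0]],
    [[0,0,0],[0,0,0]],
    [[0,0,0],[0,0,0]],
    [[0,0,0],[0,0,0]],
  ],
  hand=-1,
)

```text
time: 10.3
tool_pos: [604.4, -182.2, 114.2]
tcp_rot: [3.14, 0.487, 2.903]
contact_force: [0.1, -0.2, 0.0]
grip_width: 18.9
finger_force: 30.0
```

Gripped. Lifting it along its axis, then carrying it to a hover over slot_a.

Call:
play_rows(
  rows=[
    [[-0.15,0.04,0.37],[0,0,0]],
    [[-0.3,0.07,0.74],[0,0,0]],
    [[-0.38,0.09,0.92],[0,0,0]],
    [[-0.38,0.09,0.92],[0,0,0]],
    [[-0.3,0.1,1],[0,0,0]],
    [[-0.3,0.3,1],[0,0,0]],
    [[0,0,0],[0,0,0]],
  ],
)

```text
time: 11.18
tool_pos: [550.2, -161.5, 265.7]
tcp_rot: [-3.141, 0.492, 2.904]
contact_force: [0.0, 0.1, -0.3]
grip_width: 19.5
finger_force: 30.0
```

```bash
python3 - <<'E'
from go import *
delta(cur(),boxpose(-60,18,290,tilt=5));delta(boxpose(-60,18,290,tilt=5),boxpose(-4,18,290,tilt=5))
E
```

```text
to [448.8 216.2 285. ] shift [-3.38 12.59  0.64] turn [0.39 2.88 1.45] rows>= 12.6
to [504.7 214.3 285. ] shift [ 1.87 -0.06  0.  ] turn [0. 0. 0.] rows>= 1.9
```

Call:
play_rows(
  rows=[
    [[-0.1,0.9,0.4],[0.03,0.24,0.12]],
    [[-0.1,0.9,0.4],[0.03,0.24,0.12]],
    [[-0.1,0.9,0.4],[0.03,0.24,0.12]],
    [[-0.1,0.9,0.4],[0.03,0.24,0.12]],
    [[-0.1,0.9,0],[0.03,0.24,0.12]],
    [[-0.1,0.9,0],[0.03,0.24,0.12]],
    [[-0.1,0.9,0],[0.03,0.24,0.12]],
    [[-0.1,0.9,0],[0.03,0.24,0.12]],
    [[-0.43,0.9,0],[0.03,0.24,0.12]],
    [[-0.43,0.9,0],[0.03,0.24,0.12]],
    [[-0.43,0.9,0],[0.03,0.24,0.12]],
    [[-0.43,0.9,0],[0.03,0.24,0.12]],
  ],
)

```text
time: 12.68
tool_pos: [473.6, 163.2, 309.3]
tcp_rot: [-3.138, 0.079, 3.109]
contact_force: [0.2, -0.0, -1.0]
grip_width: 19.3
finger_force: 30.0
```

Call:
play_rows(
  rows=[
    [[-0.43,0.9,0],[0,0,0]],
    [[-0.43,0.9,0],[0,0,0]],
    [[0,0,0],[0,0,0]],
    [[0,0,0],[0,0,0]],
  ],
)

```text
time: 13.18
tool_pos: [448.7, 216.0, 309.8]
tcp_rot: [-3.137, 0.082, 3.108]
contact_force: [-0.4, -0.2, -0.0]
grip_width: 19.6
finger_force: 30.0
```

```bash
cat > tubechk.py <<'E'
from go import *
# held tube axis from its black cap/white body: sight with tube model vertical at the grasp
c=cur();T=c[1];G=c[0]-5*T[:,2];tilt=np.degrees(np.arctan2(T[0,2],-T[2,2]));print("G",np.round(G,1),"tilt",round(tilt,1))
s,t=Cam("side"),Cam("top")
def draw(cam,G,col,a=0):
    im=cam.f.copy();a=np.radians(a)
    for d in(-108,12):
        p=G+np.array([np.sin(a),0,np.cos(a)])*d;cv2.circle(im,tuple(np.round(cam.proj(p)[0]).astype(int)),1,col,-1)
    return im
a=draw(s,G,(255,0,0));b=draw(t,G,(255,0,0))
im=np.hstack([cv2.resize(a[90:240,220:320],None,fx=4,fy=4),cv2.resize(b[200:350,165:265],None,fx=4,fy=4)])
import sys;cv2.imwrite(f"pics/{sys.argv[1]}.png",im[:,:,::-1])
y=float(sys.argv[2]);
p=boxpose(-4,y,c[0][2]+5,tilt=5);delta(c,p);delta(p,boxpose(-4,y,165,tilt=5))
E
python3 tubechk.py hover1 18
```

```text
G [448.3 216.1 314.8] tilt 4.7
to [504.7 214.3 309.8] shift [ 1.87 -0.06  0.  ] turn [ 0.03 -0.04  0.  ] rows>= 1.9
to [504.7 214.3 160. ] shift [ 0.    0.   -4.99] turn [0. 0. 0.] rows>= 5.0
```

View pics/hover1.png

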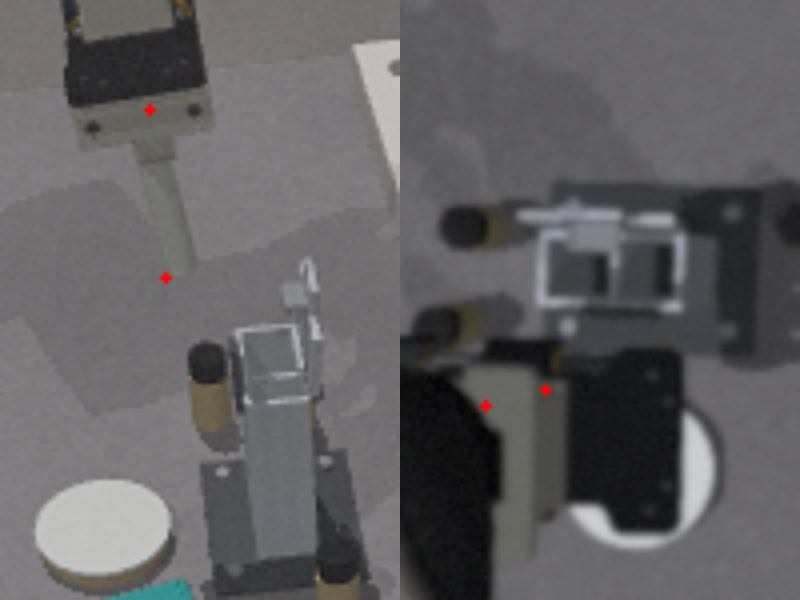

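The tube is aligned with the tool (about 4.7° off vertical, foot at crop (181,268) versus (166,278) if it were vertical). I'll set the tool to 2° and lower it with a small −x offset to clear the lid's tongue.

```bash
python3 - <<'E'
from go import *
c=cur();p=boxpose(-5,18,c[0][2]+5,tilt=2);delta(c,p);delta(p,boxpose(-5,18,167,tilt=2))
E
```

```text
to [503.5 214.4 310.1] shift [ 1.82 -0.05  0.  ] turn [0.04 0.34 0.01] rows>= 1.8
to [503.5 214.4 162. ] shift [ 0.    0.   -4.94] turn [0. 0. 0.] rows>= 4.9
```

Call:
play_rows(
  rows=[
    [[0.61,-0.02,0],[0.01,0.11,0]],
    [[0.61,-0.02,0],[0.01,0.11,0]],
    [[0.6,-0.01,0],[0.01,0.12,0]],
    [[0,0,0],[0,0,0]],
    [[0,0,-0.6],[0,0,0]],
    [[0,0,-0.7],[0,0,0]],
    [[0,0,-0.7],[0,0,0]],
    [[0,0,0],[0,0,0]],
  ],
)

```text
time: 14.28
tool_pos: [501.9, 214.5, 249.2]
tcp_rot: [-3.139, 0.032, 3.107]
contact_force: [0.4, 0.6, -0.6]
grip_width: 19.0
finger_force: 30.0
```

```bash
python3 - <<'E'
from go import *
c=cur();print(get_obs()["contact_force"]);delta(c,boxpose(-5,18,167,tilt=2))
s,t=Cam("side"),Cam("top")
im=np.hstack([cv2.resize(s.f[90:240,220:320],None,fx=4,fy=4),cv2.resize(t.f[200:350,165:265],None,fx=4,fy=4)])
cv2.imwrite("pics/low1.png",im[:,:,::-1])
E
```

```text
[ 0.42063207  0.62835789 -0.61418569]
to [503.5 214.4 162. ] shift [ 0.05 -0.   -2.91] turn [ 0.01 -0.02  0.01] rows>= 2.9
```

View pics/low1.png

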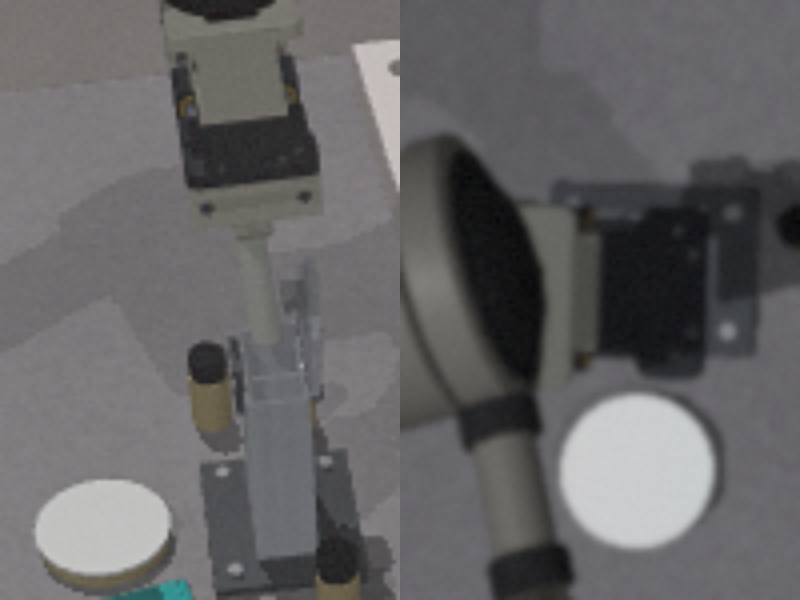

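The foot (crop (265,340)) is centred over the far compartment mouth and clear of the tongue. Continuing down gently.

Call:
play_rows(
  rows=[
    [[0.03,0,-0.5],[0,0,0]],
    [[0.02,0,-0.5],[0,0,0]],
    [[0,0,-0.5],[0,0,0]],
    [[0,0,0],[0,0,0]],
  ],
)

```text
time: 14.88
tool_pos: [503.8, 214.8, 203.6]
tcp_rot: [-3.139, 0.031, 3.108]
contact_force: [-0.6, -0.6, 0.1]
grip_width: 19.7
finger_force: 30.0
```

Call:
play_rows(
  rows=[
    [[0,0,-0.5],[0,0,0]],
    [[0,0,-0.5],[0,0,0]],
    [[0,0,-0.4],[0,0,0]],
    [[0,0,0],[0,0,0]],
    [[0,0,0],[0,0,0]],
  ],
)

```text
time: 15.5
tool_pos: [505.0, 215.1, 163.7]
tcp_rot: [-3.141, 0.035, 3.108]
contact_force: [-0.4, -0.1, 0.1]
grip_width: 19.2
finger_force: 30.0
```

Call:
play_rows(
  rows=[
    [[0,0,0],[0,0,0]],
    [[0,0,0],[0,0,0]],
    [[0,0,0],[0,0,0]],
    [[0,0,0.3],[0,0,0]],
    [[0,0,0.7],[0,0,0]],
    [[0,0,1],[0,0,0]],
    [[0,0,1],[0,0,0]],
    [[-0.5,-0.3,1],[0,0,0]],
    [[-0.5,-0.5,1],[0,0,0]],
  ],
  hand=-0.3,
)

```text
time: 16.62
tool_pos: [474.2, 191.0, 315.0]
tcp_rot: [-3.141, 0.036, 3.108]
contact_force: [0.3, 0.2, -0.2]
grip_width: 32.2
finger_force: 0.0
```

```bash
python3 - <<'E'
from go import *
c=cur();p=tubepose(-60,tilt=28,back=80);up=(p[0]+[-40,20,120],p[1]);delta(c,up);delta(up,p);delta(p,tubepose(-60,tilt=28))
s=Cam("side")
cv2.imwrite("pics/in1.png",cv2.resize(s.f[130:230,240:340],None,fx=5,fy=5)[:,:,::-1])
E
```

```text
to [ 499.6 -270.2  305.6] shift [  0.84 -15.37  -0.31] turn [-0.43 -3.22 -1.44] rows>= 15.4
to [ 539.6 -290.2  185.6] shift [ 1.33 -0.67 -4.  ] turn [0. 0. 0.] rows>= 4.0
to [ 576.1 -299.   115. ] shift [ 1.22 -0.3  -2.35] turn [0. 0. 0.] rows>= 2.4
```

View pics/in1.png

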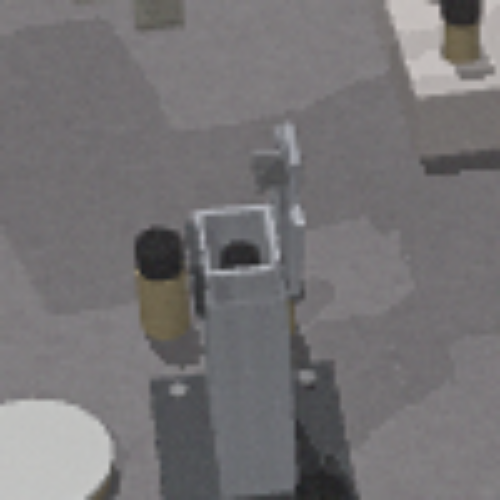

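Tube 1's cap (240,255) sits below the rim in the far compartment and the lid hasn't moved. Now tube 2.

Call:
play_rows(
  rows=[
    [[0.05,-0.96,0],[-0.03,-0.2,-0.09]],
    [[0.05,-0.96,0],[-0.03,-0.2,-0.09]],
    [[0.05,-0.96,0],[-0.03,-0.2,-0.09]],
    [[0.05,-0.96,0],[-0.03,-0.2,-0.09]],
    [[0.05,-0.96,0],[-0.03,-0.2,-0.09]],
    [[0.05,-0.96,0],[-0.03,-0.2,-0.09]],
    [[0.05,-0.96,0],[-0.03,-0.2,-0.09]],
    [[0.05,-0.96,0],[-0.03,-0.2,-0.09]],
    [[0.05,-0.96,0],[-0.03,-0.2,-0.09]],
    [[0.05,-0.96,0],[-0.03,-0.2,-0.09]],
    [[0.05,-0.96,0],[-0.03,-0.2,-0.09]],
    [[0.05,-0.96,0],[-0.03,-0.2,-0.09]],
  ],
  hand=0,
)

```text
time: 18.18
tool_pos: [492.7, -155.5, 314.0]
tcp_rot: [-3.126, 0.375, 2.958]
contact_force: [0.4, 0.9, -0.4]
grip_width: 46.3
finger_force: 0.0
```

Call:
play_rows(
  rows=[
    [[0.05,-0.96,0],[-0.02,-0.2,-0.09]],
    [[0.05,-0.96,0],[-0.02,-0.2,-0.09]],
    [[0.05,-0.96,0],[-0.02,-0.2,-0.09]],
    [[0.05,-0.96,0],[-0.02,-0.2,-0.09]],
    [[0,0,0],[0,0,0]],
    [[0,0,0],[0,0,0]],
  ],
)

```text
time: 18.92
tool_pos: [498.6, -269.3, 313.6]
tcp_rot: [-3.141, 0.484, 2.902]
contact_force: [-0.2, -0.3, 0.0]
grip_width: 46.2
finger_force: 0.0
```

```bash
python3 - <<'E'
from go import *
c=cur();p=tubepose(-60,tilt=28,back=80);delta(c,p);delta(p,tubepose(-60,tilt=28));print(np.round(get_obs()["joint_positions"],2))
E
```

```text
to [ 539.6 -290.2  185.6] shift [ 1.37 -0.7  -4.26] turn [-0.   -0.03  0.01] rows>= 4.3
to [ 576.1 -299.   115. ] shift [ 1.22 -0.3  -2.35] turn [0. 0. 0.] rows>= 2.4
[-0.76  0.14  1.69  0.3   0.91 -2.22]
```

Call:
play_rows(
  rows=[
    [[0.27,-0.14,-0.85],[0,-0.01,0]],
    [[0.27,-0.14,-0.85],[0,-0.01,0]],
    [[0.27,-0.14,-0.85],[0,-0.01,0]],
    [[0.28,-0.14,-0.85],[0,0,0]],
    [[0.28,-0.14,-0.86],[0,0,0]],
    [[0,0,0],[0,0,0]],
    [[0.3,-0.08,-0.58],[0,0,0]],
    [[0.3,-0.08,-0.59],[0,0,0]],
    [[0.31,-0.07,-0.59],[0,0,0]],
    [[0.31,-0.07,-0.59],[0,0,0]],
    [[0,0,0],[0,0,0]],
    [[0,0,0],[0,0,0]],
  ],
)

```text
time: 20.42
tool_pos: [576.7, -299.6, 116.7]
tcp_rot: [-3.141, 0.49, 2.903]
contact_force: [0.7, -0.5, 0.7]
grip_width: 46.0
finger_force: 0.0
```

```bash
python3 - <<'E'
from go import *
delta(cur(),tubepose(-60,tilt=28));print(np.round(get_obs()["joint_positions"],2))
E
```

```text
to [ 576.1 -299.   115. ] shift [-0.02  0.02 -0.06] turn [0.01 0.01 0.01] rows>= 0.1
[-0.7   0.51  1.76  0.48  0.47 -2.41]
```

Call:
play_rows(
  rows=[
    [[0,0,-0.05],[0,0,0]],
    [[0,0,0],[0,0,0]],
    [[0,0,0],[0,0,0]],
    [[0,0,0],[0,0,0]],
  ],
  hand=-1,
)

```text
time: 20.92
tool_pos: [576.4, -299.9, 113.9]
tcp_rot: [-3.141, 0.489, 2.902]
contact_force: [-2.2, 0.1, 2.0]
grip_width: 19.2
finger_force: 30.0
```

Call:
play_rows(
  rows=[
    [[-0.15,0.04,0.37],[0,0,0]],
    [[-0.3,0.07,0.74],[0,0,0]],
    [[-0.38,0.09,0.92],[0,0,0]],
    [[-0.38,0.09,0.92],[0,0,0]],
    [[-0.2,0.1,1],[0,0,0]],
    [[-0.1,0.2,1],[0,0,0]],
    [[0,0.3,1],[0,0,0]],
    [[0,0,0.5],[0,0,0]],
    [[0,0,0],[0,0,0]],
  ],
)

```text
time: 22.05
tool_pos: [531.0, -273.2, 308.9]
tcp_rot: [-3.14, 0.491, 2.903]
contact_force: [0.5, 0.5, -0.8]
grip_width: 19.3
finger_force: 30.0
```

```bash
python3 - <<'E'
from go import *
delta(cur(),boxpose(-60,-18,cur()[0][2]+5,tilt=2));
E
```

```text
to [447.3 180.2 308.9] shift [-2.79 15.11  0.  ] turn [0.46 3.24 1.45] rows>= 15.1
```

Call:
play_rows(
  rows=[
    [[-0.05,0.94,0],[0.03,0.2,0.09]],
    [[-0.05,0.94,0],[0.03,0.2,0.09]],
    [[-0.05,0.94,0],[0.03,0.2,0.09]],
    [[-0.05,0.94,0],[0.03,0.2,0.09]],
    [[-0.05,0.94,0],[0.03,0.2,0.09]],
    [[-0.05,0.94,0],[0.03,0.2,0.09]],
    [[-0.05,0.94,0],[0.03,0.2,0.09]],
    [[-0.05,0.94,0],[0.03,0.2,0.09]],
    [[-0.3,0.95,0],[0.03,0.2,0.09]],
    [[-0.3,0.95,0],[0.03,0.2,0.09]],
    [[-0.3,0.95,0],[0.03,0.2,0.09]],
    [[-0.3,0.95,0],[0.03,0.2,0.09]],
  ],
)

```text
time: 23.55
tool_pos: [482.1, 67.3, 306.1]
tcp_rot: [-3.136, 0.147, 3.056]
contact_force: [0.4, -0.3, -0.8]
grip_width: 19.2
finger_force: 30.0
```

Call:
play_rows(
  rows=[
    [[-0.3,0.94,0],[0.02,0.2,0.09]],
    [[-0.3,0.94,0],[0.02,0.2,0.09]],
    [[-0.3,0.94,0],[0.02,0.2,0.09]],
    [[-0.3,0.94,0],[0.02,0.2,0.09]],
    [[0,0,0],[0,0,0]],
    [[0,0,0],[0,0,0]],
  ],
)

```text
time: 24.3
tool_pos: [446.9, 178.7, 306.5]
tcp_rot: [-3.14, 0.037, 3.106]
contact_force: [0.2, -0.4, -0.0]
grip_width: 19.2
finger_force: 30.0
```

```bash
python3 - <<'E'
from go import *
c=cur();p=boxpose(-5,-18,c[0][2]+5,tilt=2);delta(c,p);delta(p,boxpose(-5,-18,167,tilt=2))
s=Cam("side");G=c[0]-5*c[1][:,2];z=c[1][:,2]
print("pred cap/foot px along tool",np.round(s.proj([G-12*z,G+108*z]),1).tolist())
for m in trace("tube_1","side")[:4]:
    ys,xs=np.nonzero(m["mask"]);print(np.round(m["at"]),round(m["p"],2),xs.size,"rows",ys.min(),ys.max())
    if ys.max()<260:
        for r in range(ys.min(),ys.max()+1,3): print(r,xs[ys==r].min(),xs[ys==r].max(),end="; ")
E
```

```text
to [502.3 178.4 306.5] shift [ 1.84 -0.01  0.  ] turn [0.01 0.02 0.02] rows>= 1.8
to [502.3 178.4 162. ] shift [ 0.    0.   -4.82] turn [0. 0. 0.] rows>= 4.8
pred cap/foot px along tool [[257.8, 127.5], [264.1, 169.2]]
[424. 276.] 0.66 646 rows 399 455
[155. 258.] 0.56 205 rows 143 169
143 256 261; 146 257 261; 149 256 261; 152 256 262; 155 255 263; 158 255 263; 161 255 263; 164 255 263; 167 256 263;
```

Tube 2 kept its 5° offset to the tool, so it now leans about −3°. Turning the tool to 5° makes the tube vertical.

```bash
python3 - <<'E'
from go import *
c=cur();p=boxpose(-4,-18,c[0][2]+5,tilt=5);delta(c,p);delta(p,boxpose(-4,-18,166,tilt=5))
E
```

```text
to [503.5 178.3 306.9] shift [ 1.88 -0.    0.  ] turn [-0.   -0.35  0.03] rows>= 1.9
to [503.5 178.3 161. ] shift [ 0.    0.   -4.86] turn [0. 0. 0.] rows>= 4.9
```

Call:
play_rows(
  rows=[
    [[0.63,0,0],[0,-0.12,0.01]],
    [[0.63,0,0],[0,-0.12,0.01]],
    [[0.62,0,0],[0,-0.11,0.01]],
    [[0,0,0],[0,0,0]],
    [[0,0,-0.6],[0,0,0]],
    [[0,0,-0.6],[0,0,0]],
    [[0,0,-0.6],[0,0,0]],
    [[0,0,0],[0,0,0]],
    [[0,0,0],[0,0,0]],
  ],
)

```text
time: 25.52
tool_pos: [503.7, 179.5, 253.9]
tcp_rot: [3.14, 0.088, 3.11]
contact_force: [0.3, 0.1, -0.3]
grip_width: 19.2
finger_force: 30.0
```

```bash
python3 - <<'E'
from go import *
c=cur();delta(c,boxpose(-4,-18,166,tilt=5))
s=Cam("side");G=c[0]-5*c[1][:,2];z=np.array([0,0,-1])
print("pred vertical cap/foot px",np.round(s.proj([G-12*z,G+108*z]),1).tolist(), "slot_b wall px", np.round(s.proj([BOX[0]+Rz(BOX[1])@[x,y,140] for x,y in((-16,-2),(16,-2),(-16,-34),(16,-34),(0,-18))]),1).tolist())
for m in trace("tube_1","side")[:4]:
    ys,xs=np.nonzero(m["mask"])
    if ys.max()<260:
        for r in range(ys.min(),ys.max()+1,3): print(r,xs[ys==r].min(),xs[ys==r].max(),end="; ")
E
```

```text
to [503.5 178.3 161. ] shift [-0.01 -0.04 -3.1 ] turn [-0.01  0.   -0.01] rows>= 3.1
pred vertical cap/foot px [[284.2, 143.4], [286.9, 183.1]] slot_b wall px [[281.7, 183.1], [294.4, 181.8], [283.0, 191.5], [295.9, 190.1], [288.8, 186.6]]
157 282 287; 160 281 289; 163 281 289; 166 282 289; 169 282 289; 172 283 289; 175 282 289; 178 282 290; 181 283 289;
```

Call:
play_rows(
  rows=[
    [[0.1,-0.03,-0.3],[0,0,0]],
    [[0,0,-0.4],[0,0,0]],
    [[0,0,-0.4],[0,0,0]],
    [[0,0,-0.4],[0,0,0]],
    [[0,0,0],[0,0,0]],
  ],
)

```text
time: 26.25
tool_pos: [505.6, 178.3, 206.8]
tcp_rot: [3.141, 0.084, 3.11]
contact_force: [-0.9, -1.2, -1.4]
grip_width: 19.5
finger_force: 30.5
```

Call:
play_rows(
  rows=[
    [[0,0,-0.4],[0,0,0]],
    [[0,0,-0.4],[0,0,0]],
    [[0,0,-0.4],[0,0,0]],
    [[0,0,-0.3],[0,0,0]],
    [[0,0,0],[0,0,0]],
  ],
)

```text
time: 26.88
tool_pos: [506.1, 178.3, 162.3]
tcp_rot: [3.141, 0.085, 3.11]
contact_force: [-0.4, -0.3, -0.9]
grip_width: 19.6
finger_force: 30.0
```

Call:
play_rows(
  rows=[
    [[0,0,0],[0,0,0]],
    [[0,0,0],[0,0,0]],
    [[0,0,0],[0,0,0]],
    [[0,0,0.3],[0,0,0]],
    [[0,0,0.7],[0,0,0]],
    [[0,0,1],[0,0,0]],
    [[0,0,1],[0,0,0]],
    [[-0.5,0,1],[0,0,0]],
    [[-0.9,-0.6,0.6],[0,0,0]],
    [[-0.9,-0.9,0],[0,0,0]],
    [[-0.9,-0.9,0],[0,0,0]],
    [[-0.9,-0.9,0],[0,0,0]],
  ],
  hand=-0.3,
)

```text
time: 28.38
tool_pos: [382.6, 78.8, 301.9]
tcp_rot: [3.141, 0.088, 3.11]
contact_force: [-0.9, -0.7, -0.8]
grip_width: 32.2
finger_force: 0.0
```

```bash
python3 - <<'E'
from go import *
s,t=Cam("side"),Cam("top")
im=np.hstack([cv2.resize(s.f[130:230,240:320],None,fx=5,fy=5),cv2.resize(t.f[220:320,165:245],None,fx=5,fy=5)])
cv2.imwrite("pics/in2.png",im[:,:,::-1]);print(np.round(get_obs()["tool_pos"]))
for n in("side","top"):
    print(n,[(np.round(m["at"]),round(m["p"],2)) for m in trace("lid",n)+pinpoint("lid_tab",n)])
E
```

```text
[381.  78. 302.]
side [(array([171., 299.]), 0.73), (array([252., 259.]), 0.58), (array([253., 244.]), 0.64), (array([168., 298.]), 0.63)]
top [(array([318., 326.]), 0.88), (array([254., 212.]), 0.68), (array([328., 329.]), 0.88), (array([250., 214.]), 0.62), (array([270., 221.]), 0.56)]
```

View pics/in2.png

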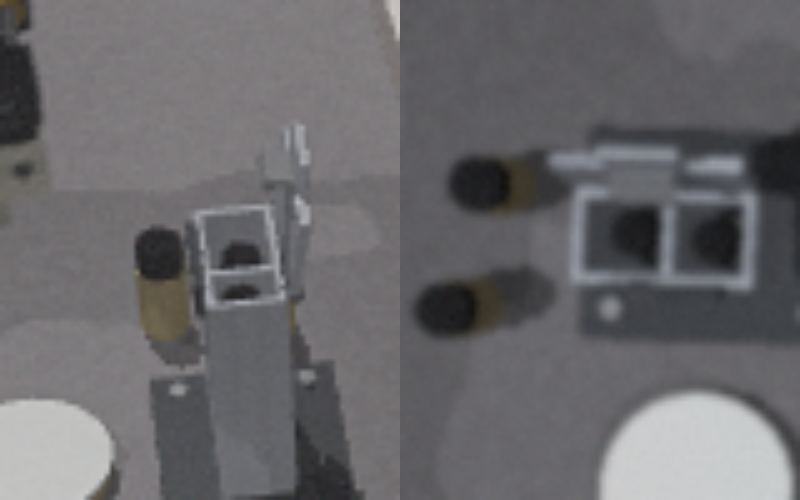

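Both black caps are visible below the rim, at side crop (240,255) and (240,292), one in each compartment. The lid is still open at about 1.75 rad. Next I close the fingers, go over and behind the lid, and sweep it shut.

```bash
cat > lid.py <<'E'
from go import *
def tip(xf,z,y=0): # front lower edge of closed fingers in box frame
    return BOX[0]+Rz(BOX[1])@[xf+9.5,y,z+14],tool(BOX[1],0)
if __name__=="__main__":
    c=cur();a=(tip(60,186)[0]*[1,1,0]+[0,0,c[0][2]],tool(BOX[1],0));delta(c,a);delta(a,tip(60,186))
    w=[(60,186),(30,188),(12,188),(-3,188),(-11.4,182),(-18.6,175),(-24,166),(-27.4,159)]
    for p,q in zip(w,w[1:]):delta(tip(*p),tip(*q))
E
python3 lid.py
```

```text
to [577.2 193.9 301.6] shift [6.43 3.81 0.  ] turn [ 0.01  0.63 -0.01] rows>= 6.4
to [577.2 193.9 200. ] shift [ 0.    0.   -3.39] turn [0. 0. 0.] rows>= 3.4
to [547.2 194.9 202. ] shift [-1.    0.03  0.07] turn [0. 0. 0.] rows>= 1.0
to [529.2 195.5 202. ] shift [-0.6   0.02  0.  ] turn [0. 0. 0.] rows>= 0.6
to [514.2 196.  202. ] shift [-0.5   0.02  0.  ] turn [0. 0. 0.] rows>= 0.5
to [505.8 196.3 196. ] shift [-0.28  0.01 -0.2 ] turn [0. 0. 0.] rows>= 0.3
to [498.6 196.5 189. ] shift [-0.24  0.01 -0.23] turn [0. 0. 0.] rows>= 0.2
to [493.2 196.7 180. ] shift [-0.18  0.01 -0.3 ] turn [0. 0. 0.] rows>= 0.3
to [489.8 196.8 173. ] shift [-0.11  0.   -0.23] turn [0. 0. 0.] rows>= 0.2
```

Call:
play_rows(
  rows=[
    [[0.92,0.55,0],[0,0.09,0]],
    [[0.92,0.55,0],[0,0.09,0]],
    [[0.92,0.55,0],[0,0.09,0]],
    [[0.92,0.54,0],[0,0.09,0]],
    [[0.92,0.54,0],[0,0.09,0]],
    [[0.92,0.54,0],[0,0.09,0]],
    [[0.92,0.54,0],[0,0.09,0]],
    [[0,0,0],[0,0,0]],
  ],
  hand=-1,
)

```text
time: 29.68
tool_pos: [578.1, 195.4, 299.1]
tcp_rot: [-3.14, -0.003, 3.112]
contact_force: [-0.3, 0.8, 0.4]
grip_width: 0.5
finger_force: 0.0
```

Call:
play_rows(
  rows=[
    [[0,0,-0.8],[0,0,0]],
    [[0,0,-0.9],[0,0,0]],
    [[0,0,-0.9],[0,0,0]],
    [[0,0,-0.8],[0,0,0]],
    [[0,0,0],[0,0,0]],
  ],
)

```text
time: 30.3
tool_pos: [575.2, 193.7, 197.4]
tcp_rot: [-3.139, -0.005, 3.11]
contact_force: [0.3, 0.3, 0.2]
grip_width: 0.6
finger_force: 0.0
```

```bash
python3 - <<'E'
from lid import *
delta(cur(),tip(60,186))
E
```

```text
to [577.2 193.9 200. ] shift [0.07 0.01 0.09] turn [ 0.02 -0.04 -0.01] rows>= 0.1
```

Call:
play_rows(
  rows=[
    [[-0.3,0,0.06],[0,0,0]],
    [[-0.3,0.01,0.06],[0,0,0]],
    [[-0.25,0.01,0],[0,0,0]],
    [[-0.25,0.01,0],[0,0,0]],
    [[-0.25,0.01,0],[0,0,0]],
    [[-0.25,0.01,0],[0,0,0]],
    [[0,0,0],[0,0,0]],
  ],
)

```text
time: 31.18
tool_pos: [527.9, 195.2, 202.6]
tcp_rot: [-3.14, -0.002, 3.11]
contact_force: [-0.3, -0.1, -0.5]
grip_width: 0.6
finger_force: 0.0
```

Call:
play_rows(
  rows=[
    [[-0.2,0.01,0],[0,0,0]],
    [[-0.23,0.01,0],[0,0,0]],
    [[-0.14,0,-0.1],[0,0,0]],
    [[-0.14,0,-0.1],[0,0,0]],
    [[0,0,0],[0,0,0]],
  ],
)

```text
time: 31.8
tool_pos: [506.8, 195.8, 196.4]
tcp_rot: [-3.14, -0.002, 3.11]
contact_force: [-1.0, 0.4, -0.6]
grip_width: -0.0
finger_force: 0.0
```

```bash
python3 - <<'E'
from lid import *
delta(cur(),tip(-11.4,182));t=Cam("top");s=Cam("side")
for n in("side","top"): print(n,[(np.round(m["at"]),round(m["p"],2)) for m in trace("lid",n)])
E
```

```text
to [505.8 196.3 196. ] shift [-0.03  0.01 -0.01] turn [ 0.01 -0.02 -0.01] rows>= 0.0
side [(array([177., 289.]), 0.72), (array([210., 286.]), 0.67), (array([251., 258.]), 0.59)]
top [(array([317., 323.]), 0.64)]
```

Call:
play_rows(
  rows=[
    [[-0.12,0,-0.11],[0,0,0]],
    [[-0.12,0.01,-0.12],[0,0,0]],
    [[-0.09,0,-0.15],[0,0,0]],
    [[-0.09,0.01,-0.15],[0,0,0]],
    [[-0.06,0,-0.12],[0,0,0]],
    [[-0.05,0,-0.11],[0,0,0]],
    [[0,0,0],[0,0,0]],
  ],
)

```text
time: 32.88
tool_pos: [491.3, 196.4, 173.6]
tcp_rot: [-3.14, -0.002, 3.11]
contact_force: [-0.3, 0.2, 0.2]
grip_width: 0.3
finger_force: 0.0
```

```bash
python3 - <<'E'
from lid import *
c=cur();delta(c,tip(-27.4,159));delta(c,tip(-45.5,160));delta(c,tip(-45.5,146));s=Cam("side");R=Rz(BOX[1])
for th in(0,.2,.4,.8,1.2,1.7):
    d=np.array([-np.cos(th),0,np.sin(th)]);n=np.array([np.sin(th),0,np.cos(th)])
    print(th,np.round(s.proj([BOX[0]+R@(np.array([22,0,142])+r*d+4*n) for r in(25,58)]),1).tolist())
print([(np.round(m["at"]),round(m["p"],2)) for m in trace("lid","side")],[(np.round(m["at"]),round(m["p"],2)) for m in pinpoint("lid_tab","side")])
E
```

```text
to [489.8 196.8 173. ] shift [-0.05  0.01 -0.02] turn [ 0.01 -0.01 -0.01] rows>= 0.0
to [471.7 197.4 174. ] shift [-0.65  0.03  0.01] turn [ 0.01 -0.01 -0.01] rows>= 0.7
to [471.7 197.4 160. ] shift [-0.65  0.03 -0.45] turn [ 0.01 -0.01 -0.01] rows>= 0.7
0 [[286.6, 180.2], [273.4, 181.6]]
0.2 [[287.0, 178.6], [273.9, 178.0]]
0.4 [[287.8, 177.1], [275.3, 174.4]]
0.8 [[290.5, 174.6], [280.6, 168.0]]
1.2 [[294.1, 172.9], [288.7, 163.5]]
1.7 [[299.1, 172.5], [300.4, 161.8]]
[(array([255., 259.]), 0.87), (array([183., 286.]), 0.75), (array([342., 426.]), 0.53)] [(array([255., 243.]), 0.93), (array([179., 272.]), 0.72)]
```

The lid tab is seen at (179,272), about 0.2 rad, so it's at the catch. Moving over the tab and pressing down.

Call:
play_rows(
  rows=[
    [[0,0,0.3],[0,0,0]],
    [[-0.33,0.01,0],[0,0,0]],
    [[-0.32,0.02,0],[0,0,0]],
    [[0,0,-0.2],[0,0,0]],
    [[0,0,-0.15],[0,0,0]],
    [[0,0,0],[0,0,0]],
  ],
)

```text
time: 33.78
tool_pos: [471.3, 197.4, 172.2]
tcp_rot: [-3.14, -0.003, 3.11]
contact_force: [-1.4, 0.4, 4.4]
grip_width: 0.8
finger_force: 1.7
```

Call:
play_rows(
  rows=[
    [[0,0,-0.1],[0,0,0]],
    [[0,0,-0.1],[0,0,0]],
    [[0,0,0],[0,0,0]],
  ],
)

```text
time: 34.15
tool_pos: [471.8, 197.3, 166.1]
tcp_rot: [-3.14, -0.002, 3.11]
contact_force: [-0.2, -0.6, 0.2]
grip_width: 0.3
finger_force: 0.4
```

Call:
play_rows(
  rows=[
    [[0,0,-0.1],[0,0,0]],
    [[0,0,-0.07],[0,0,0]],
    [[0,0,0],[0,0,0]],
  ],
)

```text
time: 34.52
tool_pos: [472.2, 197.2, 160.9]
tcp_rot: [-3.14, -0.001, 3.11]
contact_force: [-0.0, -0.4, 0.3]
grip_width: 0.6
finger_force: 0.0
```

Call:
play_rows(
  rows=[
    [[0,0,-0.05],[0,0,0]],
    [[0,0,0],[0,0,0]],
    [[0,0,0],[0,0,0]],
  ],
)

```text
time: 34.9
tool_pos: [472.2, 197.3, 160.2]
tcp_rot: [-3.14, -0.0, 3.11]
contact_force: [-0.7, -1.9, 4.0]
grip_width: 0.6
finger_force: 1.9
```

Call:
play_rows(
  rows=[
    [[0,0,-0.07],[0,0,0]],
    [[0,0,0],[0,0,0]],
  ],
)

```text
time: 35.15
tool_pos: [472.3, 197.4, 159.6]
tcp_rot: [-3.14, 0.001, 3.11]
contact_force: [-4.9, -1.4, 17.0]
grip_width: 0.5
finger_force: 8.4
```

Call:
play_rows(
  rows=[
    [[0,0,-0.05],[0,0,0]],
    [[0,0,0],[0,0,0]],
  ],
)

```text
time: 35.4
tool_pos: [472.3, 197.4, 159.3]
tcp_rot: [-3.14, 0.002, 3.11]
contact_force: [-8.9, -2.5, 25.1]
grip_width: 0.6
finger_force: 12.9
```

The tool meets a hard stop at z≈159.5, the shut height, with 25 N applied. Retreating and checking.

Call:
play_rows(
  rows=[
    [[0,0,0.3],[0,0,0]],
    [[0,0,0.8],[0,0,0]],
    [[0,0,1],[0,0,0]],
    [[-0.5,-0.5,1],[0,0,0]],
    [[-0.9,-0.9,0.8],[0,0,0]],
    [[-0.9,-0.9,0],[0,0,0]],
    [[-0.5,-0.9,0],[0,0,0]],
    [[0,-0.9,0],[0,0,0]],
    [[0,0,0],[0,0,0]],
  ],
)

```text
time: 36.52
tool_pos: [387.9, 73.4, 273.2]
tcp_rot: [-3.14, -0.001, 3.107]
contact_force: [-0.3, 0.7, -0.4]
grip_width: 0.6
finger_force: 0.0
```

```bash
python3 - <<'E'
from lid import *
s,t=Cam("side"),Cam("top");R=Rz(BOX[1])
for n,c in(("side",s),("top",t)):
    for th in(0,.2,.4):
        d=np.array([-np.cos(th),0,np.sin(th)]);k=np.array([np.sin(th),0,np.cos(th)])
        print(n,th,"mid/tab [row,col]",np.round(c.proj([BOX[0]+R@(np.array([22,0,142])+r*d+4*k) for r in(25,58)])[:,::-1],1).tolist())
    for q in("lid",): print([(np.round(m["at"],1),round(m["p"],2)) for m in trace(q,n)])
    print("tab",[(np.round(m["at"],1),round(m["p"],2)) for m in pinpoint("lid_tab",n)])
    print("short",[(np.round(m["at"],1),round(m["p"],2)) for m in trace("short_tube",n)])
    print("vial",[(np.round(m["at"],1),round(m["p"],2)) for m in trace("vial_1",n)])
print(get_obs()["tool_pos"],get_obs()["contact_force"])
E
```

```text
side 0 mid/tab [row,col] [[180.2, 286.6], [181.6, 273.4]]
side 0.2 mid/tab [row,col] [[178.6, 287.0], [178.0, 273.9]]
side 0.4 mid/tab [row,col] [[177.1, 287.8], [174.4, 275.3]]
[(array([251.8, 259.6]), 0.66), (array([180.6, 284.7]), 0.58)]
tab [(array([183.1, 271.6]), 0.82), (array([253.3, 241.6]), 0.8), (array([186.5, 288.2]), 0.49)]
short [(array([339.6, 367.7]), 0.71), (array([354. , 366.4]), 0.58)]
vial [(array([191.8, 276.9]), 0.42)]
top 0 mid/tab [row,col] [[267.9, 216.7], [283.7, 216.2]]
top 0.2 mid/tab [row,col] [[267.3, 216.3], [282.9, 215.2]]
top 0.4 mid/tab [row,col] [[266.2, 215.9], [281.1, 214.3]]
[(array([314.7, 328. ]), 0.96), (array([268.2, 217. ]), 0.76)]
tab [(array([329.3, 328.9]), 0.95), (array([284.6, 216.8]), 0.79), (array([266., 231.]), 0.39)]
short [(array([218.1, 416. ]), 0.72)]
vial [(array([256.8, 180.8]), 0.66), (array([270.3, 216.9]), 0.6), (array([283.8, 178.9]), 0.54)]
[387.99465282  74.63866986 273.18461605] [-0.15284457 -0.21045897 -0.03062794]
```

The lid tab is at its shut position in both views (side 183,272; top 285,217), and the short tube is unchanged. Handing in.

```bash
python3 -c "
from plant import *
print(bot.close_job())"
```

```text
the job is handed in; nothing more can be done
None
```

I put both long tubes in the box, one in each compartment, and pressed the lid shut. The short tube stayed in the rest, and I handed the job in at about 37 s; the hand-in call returned no verdict.

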